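Sweep the cut palm sugar off the board into its tray

ROBOT

A 6-joint arm with a two-finger parallel gripper is mounted at the origin on the work surface. World frame = base frame: x ahead of the robot, y to its left, z up, the work surface at z = 0. Lengths are in m, angles in degrees, forces in N, time in s.
With the tool pointing down it reaches from about 0.35 to 0.875 m from the base axis. Payload 4.2 kg.
Tool frame: the origin (TCP) lies on the centre line of the jaws, within the pads' length; the fingertips stand 25 mm ahead of it and the grasp point (between the pads) lies 6 mm ahead of it; z points along the fingers, y is the line along which they close (so a half turn about z gives the same grasp; the last joint's range is limited). The gripper opens to 87 mm and grips with 3 to 60 N. Pads are 19 mm wide; open, the fingers measure 117 mm over their backs; the gripper's body (75 mm by 190 mm) begins 51 mm behind the grasp point.
Start: joints at [88.442, 22.042, 0.453, 0, -68.411, -14.817], TCP at [0.176, 0.6, 0.248] pointing down, gripper open.
Joint ranges: [-179.83, 179.83], [-69.29, 118.12], [-61.27, 80.66], [-181.25, 117.63], [-171.15, -9.14], [-177.46, 177.46]. Speed limits (degrees/s): [159.86, 159.86, 180, 180, 180, 180].

INTERFACE

Orientations are given as a 3x3 rotation matrix whose columns are the frame's x, y, z axes.
In Python, from station import r gives the robot as it stands.
- The arm moves only by the tool move_arm, never from a script. Its argument "series" is a list of rows, each an object with "grip": the opening, from 0 (shut) to 1 (fully open); "xyz": the shift along the tool's x, y, z in mm, a list of three; "angular": the turn, a rotation vector about the tool's x, y, z in rad, a list of three. A call has 1 to 10 rows; each row is the pose to reach, as a shift and turn from the pose commanded when the call began, along the tool's axes at that moment; what a row does not reach only later rows make up. A row lasts 1/10 s, in which the tool goes at most 50 mm and 8.59 degrees, less where a joint would pass 70% of its speed; a pose out of reach is approached as far as the arm can. A call with a gripper value outside its range is refused whole. The fingers move at their own pace and stop on an object; the grip force is fixed at half the most. Time passes only in rows, so rows that repeat a pose let the fingers close. It gives the time, the measured TCP pose, the force, the opening and the grip force at its end, in the units of the state.
- r.sense(): the state, without advancing time (a new reading comes with each control period).
- r.capture(name): name is "side" or "top" or "wrist"; returns a dict with "img" (420x560x3 uint8, red, green, blue), "camera_matrix" (3x3 intrinsics, pixels), "rvec" (rotation vector, rad) and "tvec" (3), from world to camera coordinates, as OpenCV has them; the wrist camera has in their place "hand_eye" (4x4, takes a point from camera to tool coordinates, whose origin is the TCP and whose axes are the flange's). Camera axes: x right, y down, z forward; pixel columns grow to the right and rows downward; lengths in m; the calibration is good to about 2 mm. A picture is of the moment at which its call begins: read the wrist's pose just before it. There is no depth.
- r.finish_job(): hands the job in; it is judged then, once.
The state is a dict: "time_s": time; "joints": joint angles; "joint_velocities": joint speeds; "effort": joint torques, N m; "tcp_pos": TCP position; "ee_rot": TCP orientation; "wrist_force": force on the tool from outside, world axes, zero at the start; "moment": the same for the moment, N m; "gripper_width": opening from 0.0 (shut) to 1.0 (fully open); "gripper_force": force on a finger pad.
Only numpy, scipy, OpenCV 4.12 (cv2) and the standard library are available. Lean on these libraries where they do the work, as an engineer would, in place of code of your own. Each camera call takes 0.05 s, during which the arm holds its last target. There are 200 camera calls.

TASK

Sweep the three flat rounds of cut palm sugar along the chopping board with your fingertips and over its end, so that all three drop into the steel tray pulled out there. Slide them on the wood, do not pick them up. Leave the tall uncut stub of the log standing on the board where it is, and do not shift the brown bowl or the steel canister.

Things in the scene. Friction and masses are not known exactly. Their poses are not given: they have to be found in the camera images.
- board: the chopping board, pale wood on two runners, does not move: 300 mm along its x, 320 mm along its y, flat top 60 mm above the counter, no raised edge. Rounds and stub stand in four lanes along its y, about 62 mm apart in x (at least 52), so every round has a clear straight way along y to the tray. Origin on the counter under the board's centre, z up.
- tray: the open steel tray, does not move: 264 mm along its x, 150 mm along its y, walls 3 mm, rim 38 mm and floor 3 mm above the counter. Pulled out at one end of the board, its +y or its -y end (varies), axes parallel to the board's; the 7 to 15 mm nearest the board are tucked under its end, the rest lies open beyond. Origin on the counter under the tray's centre.
- round1_center (a point): one of three alike cut rounds of dark brown palm sugar: a flat solid disc 42 mm across and 18 mm thick, about 36 g, loose, lying flat on the board at the start. This point is the middle of the disc (9 mm above its underside). Pushed from the side it slides on the wood, and it drops off the board's end once its middle is past the edge.
- round2_center (a point): one of three alike cut rounds of dark brown palm sugar: a flat solid disc 42 mm across and 18 mm thick, about 36 g, loose, lying flat on the board at the start. This point is the middle of the disc (9 mm above its underside). Pushed from the side it slides on the wood, and it drops off the board's end once its middle is past the edge.
- round3_center (a point): one of three alike cut rounds of dark brown palm sugar: a flat solid disc 42 mm across and 18 mm thick, about 36 g, loose, lying flat on the board at the start. This point is the middle of the disc (9 mm above its underside). Pushed from the side it slides on the wood, and it drops off the board's end once its middle is past the edge.
- stub: the uncut stub of the palm sugar log, standing on end on the board among the rounds: same dark brown and same 42 mm diameter, but 48 mm tall, about 95 g, loose. It must stay standing where it is. Origin at the centre of its underside, z up its axis.
- bowl: small glazed dark brown bowl, 100 mm across its rim and 52 mm high, loose, empty, standing on the counter just beyond the other end of the board from the tray. Bystander. Origin at the centre of its underside.
- canister: stainless steel canister with a flip latch on its side, 98 mm across and 139 mm high, loose, standing on the counter well to the robot's left. Bystander. Origin at the centre of its underside.
Things that resemble listed ones, but are neither listed nor needed, are in the scene too. What is shaped like the part that bears round2_center but orange is not meant.

How it is judged (in metres and radians):
At the end, for the whole second after the job is handed in: All three rounds rest inside the tray (middle within the tray's outline and less than 50 mm above the counter, speed below 20 mm/s); the stub still stands upright on the board within 20 mm of where it was; the bowl and the canister are upright and within 20 mm of where they were (x of round1_center in the frame of tray between -0.132 and 0.132 m and y of round1_center in the frame of tray between -0.075 and 0.075 m and height (world z) of each of round1_center, round2_center, round3_center below 0.05 m and linear speed of each of round1, round2, round3, stub below 0.02 m/s and x of round2_center in the frame of tray between -0.132 and 0.132 m and y of round2_center in the frame of tray between -0.075 and 0.075 m and x of round3_center in the frame of tray between -0.132 and 0.132 m and y of round3_center in the frame of tray between -0.075 and 0.075 m and distance of each of stub, bowl, canister from where it was at the start of the episode below 0.02 m and angle between each of stub, bowl, canister's own z axis and vertical below 0.15 rad); the robot touches nothing.
It fails at once if a round is picked up (held clear of the board, its middle over 76 mm above the counter, or anyhow over 90 mm) (height (world z) of any of round1_center, round2_center, round3_center above 0.09 m or (height (world z) of round1_center above 0.076 m and contact force between round1 and board below 0.01 N and contact force between the fingers and round1 above 0.2 N) or (height (world z) of round2_center above 0.076 m and contact force between round2 and board below 0.01 N and contact force between the fingers and round2 above 0.2 N) or (height (world z) of round3_center above 0.076 m and contact force between round3 and board below 0.01 N and contact force between the fingers and round3 above 0.2 N)).
It fails at once if the stub is knocked over or shifted by more than 20 mm (angle between stub's own z axis and vertical above 0.35 rad or distance of stub from where it was at the start of the episode above 0.02 m).
It fails at once if the bowl or the canister is shifted by more than 20 mm (distance of any of bowl, canister from where it was at the start of the episode above 0.02 m).
It also fails if it takes over 56 s, if anything falls off the work surface, if the arm or the gripper's body presses on something with over 40 N, if the wrist force passes 120 N, or if a joint passes its speed limit or range.

## Working session

There is one attempt and no reset: what is moved stays moved. The work goes in short steps, Python scripts to look and compute and a tool call to move; the robot and the scene stay as the last step left them, time stands still between calls to the robot, and variables do not carry over. Pictures are saved under pics/ and viewed, at most 10 in all, crops included, and the job is handed in when it is done.

Besides the shell and the picture viewer there is one more tool, called after "Request:" as a command line: name --argument value ..., lists and objects as JSON in quotes. move_arm: Moves the arm, as the interface text tells. Its arguments: {"type":"object","properties":{"series":{"type":"array"}},"required":["series"]}

```bash
mkdir -p pics; ls; cat > h.py <<'E'
import numpy as np, cv2
from station import r
def cam(n):
    c=r.capture(n); R=cv2.Rodrigues(np.array(c['rvec'],float))[0]; return c,np.array(c['camera_matrix']),R,np.array(c['tvec'],float).ravel()
def ray(K,R,t,px,z):
    d=R.T@np.linalg.solve(K,[px[0],px[1],1.]); o=-R.T@t
    return o+d*(z-o[2])/d[2]
E
python3 - <<'E'
from h import *
s=r.sense();print(s['time_s'],s['tcp_pos'],np.round(s['ee_rot'],3))
ims=[]
for n in('top','side'):
    c,K,R,t=cam(n);print(n,K[0,0],(-R.T@t).round(3),R[2].round(2))
    np.savez(n+'.npz',img=c['img'],K=K,R=R,t=t)
    cv2.imwrite(f'pics/{n}0.png',c['img'][:,:,::-1])
E
```

```text
pics
0.0 [0.17602806 0.59912307 0.24647282] [[ 0.959 -0.282 -0.001]
 [-0.282 -0.959 -0.002]
 [ 0.     0.002 -1.   ]]
top 390.36120246984734 [0.389 0.117 1.09 ] [ 0.07 -0.01 -1.  ]
side 409.46079606127637 [ 0.423 -0.648  0.692] [ 0.08  0.78 -0.62]
```

View pics/top0.png

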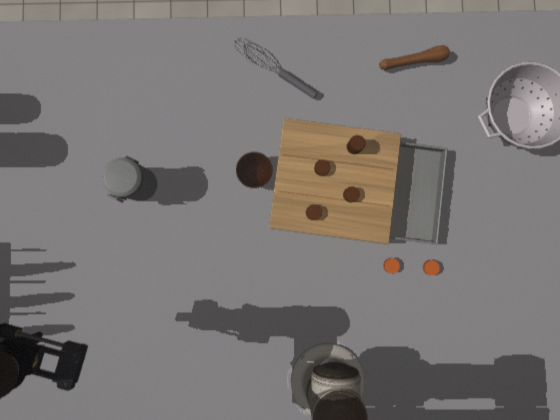

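View pics/side0.png

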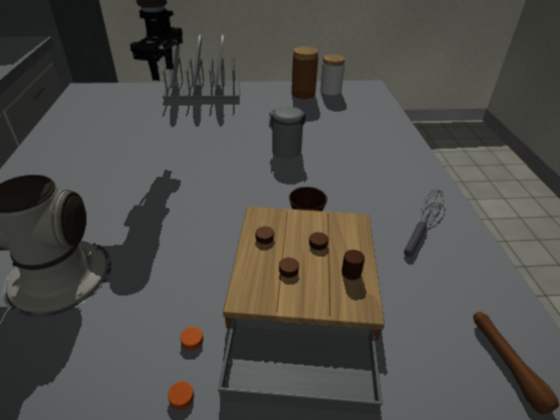

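The top view (up = +x, left = +y) shows four dark pieces on the board:
- (322,168), (351,195) and (314,212) are low discs, so these are the rounds.
- (356,145) is the tall stub; the side view shows it at (353,265).
- (392,266) and (432,268) are orange decoys on the counter.
- The bowl is at (254,170), and the tray is at the right, the world -y end.

```bash
python3 - <<'E'
from h import *
T=dict(np.load('top.npz')); im=T['img'];K,R,t=T['K'],T['R'],T['t']
S=dict(np.load('side.npz'))
hsv=cv2.cvtColor(im,cv2.COLOR_RGB2HSV)
crop=im[100:260,220:460]; cv2.imwrite('pics/crop.png',cv2.resize(crop[:,:,::-1],None,fx=3.3,fy=3.3,interpolation=cv2.INTER_CUBIC))
wood=((hsv[...,0]>8)&(hsv[...,0]<25)&(hsv[...,1]>80)&(hsv[...,2]>90)).astype(np.uint8)
wood=cv2.morphologyEx(wood,cv2.MORPH_CLOSE,np.ones((25,25)))
cs=max(cv2.findContours(wood,0,2)[0],key=cv2.contourArea)
box=cv2.boxPoints(cv2.minAreaRect(cs)); ap=cv2.approxPolyDP(cs,8,True)[:,0]
for p in ap: print('corner',p,ray(K,R,t,p,.06).round(4))
W=np.array([ray(K,R,t,p,.06)[:2] for p in cs[:,0]],np.float32); rc=cv2.minAreaRect(W);print(rc)
def blobs(D,thr,roi):
    g=D['img'].max(2); m=np.zeros_like(g); x0,y0,x1,y1=roi
    m[y0:y1,x0:x1]=(g[y0:y1,x0:x1]<thr); n,l,st,c=cv2.connectedComponentsWithStats(m)
    return [(c[i],st[i,2:5]) for i in range(1,n) if st[i,4]>60]
for c,s in blobs(T,85,(285,125,380,235)): print('top',c.round(1),s,ray(K,R,t,c,.075).round(4))
for c,s in blobs(S,80,(245,215,370,300)): print('side',c.round(1),s,ray(S['K'],S['R'],S['t'],c,.07).round(4))
for n,p,z in [('bowl',(254,170),.052),('tray',(403,144),.038),('tray',(446,147),.038),('tray',(438,242),.038)]: print(n,ray(K,R,t,p,z).round(3))
E
```

```text
corner [284 119] [0.709  0.0981 0.06  ]
corner [270 227] [0.4196 0.1428 0.06  ]
corner [382 242] [ 0.3722 -0.1512  0.06  ]
corner [385 270] [ 0.2989 -0.1558  0.06  ]
corner [438 272] [ 0.2899 -0.2949  0.06  ]
corner [436 261] [ 0.3187 -0.2912  0.06  ]
corner [389 257] [ 0.3325 -0.1679  0.06  ]
corner [399 134] [ 0.6604 -0.2101  0.06  ]
((0.49224984645843506, -0.09720897674560547), (0.4586818218231201, 0.37075895071029663), 80.87147521972656)
top [356.  144.7] [ 19  18 256] [ 0.6306 -0.0901  0.075 ]
top [322.1 167.7] [ 15  16 177] [0.5713 0.0017 0.075 ]
top [351.6 194.5] [ 17  14 176] [ 0.4985 -0.0732  0.075 ]
top [315.8 213.1] [15 15 76] [0.4522 0.0224 0.075 ]
side [264.5 241.6] [ 20  18 237] [0.4554 0.0071 0.07  ]
side [318.6 244. ] [ 20  23 379] [ 0.5733 -0.0076  0.07  ]
side [353.4 274.1] [ 24  50 933] [ 0.6305 -0.0989  0.07  ]
side [289.  274.4] [ 20  22 293] [ 0.4998 -0.0915  0.07  ]
bowl [0.574 0.182 0.052]
tray [ 0.638 -0.227  0.038]
tray [ 0.627 -0.345  0.038]
tray [ 0.368 -0.308  0.038]
```

View pics/crop.png

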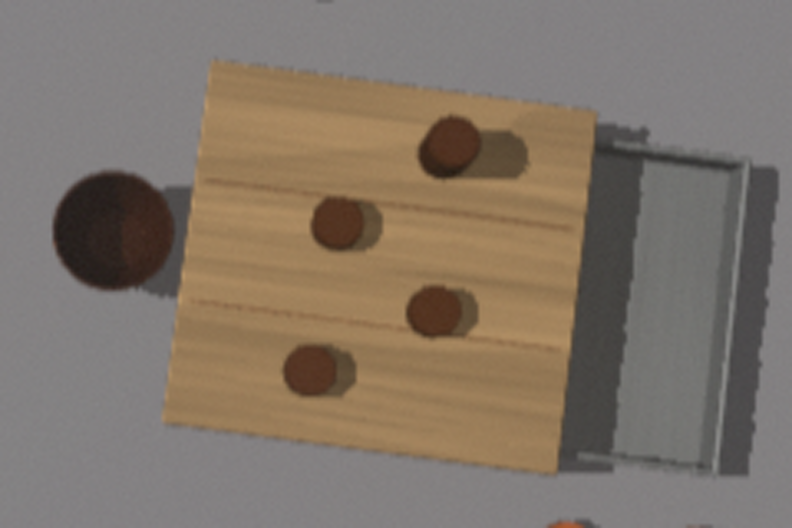

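The crop shows the stub (450,140) in the far lane. Only the three rounds at (337,222), (434,311) and (310,370) are low dark discs, and each has a clear way to the tray on the right. Next I compute the board frame, the lanes and the first move.

```bash
cat >> h.py <<'E'
def shift(target,yaw=None):
    "tool-frame mm shift from the measured pose to a world TCP target, and turn so that tool y heads at yaw, z down"
    s=r.sense(); E=np.array(s['ee_rot']); d=E.T@(np.array(target)-s['tcp_pos'])*1000; w=None
    if yaw is not None:
        y=np.array([np.cos(yaw),np.sin(yaw),0]); z=np.array([0,0,-1.]); G=np.c_[np.cross(y,z),y,z]
        w=cv2.Rodrigues(E.T@G)[0].ravel().round(3)
    return d.round(1),w
E
python3 - <<'E'
from h import *
import json
T=dict(np.load('top.npz')); K,R,t=T['K'],T['R'],T['t']
f=lambda p,z:ray(K,R,t,(220+(p[0]-1.15)/3.3,100+(p[1]-1.15)/3.3),z)[:2]
C=np.array([f(p,.06) for p in [(212,61),(596,110),(556,472),(165,424)]]); print(C.round(3))
print([np.linalg.norm(C[i]-C[i-1]).round(3) for i in range(4)])
v=(C[0]-C[1])+(C[3]-C[2]); u=(C[0]-C[3])+(C[1]-C[2])
yaw=(np.arctan2(-v[0],v[1])+np.arctan2(u[1],u[0]))/2; c=C.mean(0); print('yaw',np.degrees(yaw),'c',c)
B=np.array([[np.cos(yaw),-np.sin(yaw)],[np.sin(yaw),np.cos(yaw)]])
P={}
for n,p,z in [('stub',(452,140),.108),('A',(338,222),.078),('B',(435,310),.078),('C',(310,369),.078)]:
    w=f(p,z);P[n]=(B.T@(w-c)).tolist();print(n,w.round(4),'board',np.round(P[n],4))
json.dump(dict(yaw=yaw,c=c.tolist(),P=P),open('b.json','w'))
print(shift([.53,.06,.22],yaw+np.pi))
E
```

```text
[[ 0.711  0.098]
 [ 0.663 -0.214]
 [ 0.37  -0.167]
 [ 0.417  0.144]]
[np.float64(0.298), np.float64(0.316), np.float64(0.297), np.float64(0.315)]
yaw -8.770176774022103 c [ 0.54027334 -0.03470993]
stub [ 0.6294 -0.0852] board [ 0.0958 -0.0363]
A [0.5728 0.0021] board [0.0266 0.0413]
B [ 0.5006 -0.0723] board [-0.0335 -0.0432]
C [0.4564 0.0281] board [-0.0925  0.0493]
(array([491.7, 417.4,  27.4]), array([ 2.000e-03, -1.000e-03,  1.438e+00]))
```

Request:
move_arm --series '[{"grip":0.23,"xyz":[35,30,2],"angular":[0,0,0.1]},{"grip":0.23,"xyz":[70,60,4],"angular":[0,0,0.22]},{"grip":0.23,"xyz":[106,90,6],"angular":[0,0,0.34]},{"grip":0.23,"xyz":[141,120,8],"angular":[0,0,0.46]},{"grip":0.23,"xyz":[176,150,10],"angular":[0,0,0.58]},{"grip":0.23,"xyz":[211,180,12],"angular":[0,0,0.7]},{"grip":0.23,"xyz":[246,210,14],"angular":[0,0,0.82]},{"grip":0.23,"xyz":[282,240,16],"angular":[0,0,0.94]},{"grip":0.23,"xyz":[317,270,18],"angular":[0,0,1.06]},{"grip":0.23,"xyz":[352,300,20],"angular":[0,0,1.18]}]'

```text
time_s: 1.1
tcp_pos: [0.4298, 0.2107, 0.2274]
ee_rot: [[0.1, -0.995, -0.0], [-0.995, -0.1, -0.0], [0.0, 0.0, -1.0]]
wrist_force: [1.5, -0.0, 0.2]
gripper_width: 0.247
gripper_force: 0.0
```

```bash
python3 - <<'E'
from h import *
import json
b=json.load(open('b.json')); s=r.sense(); print(s['time_s'],s['tcp_pos'],s['gripper_width'])
print(shift([.53,.06,.22],b['yaw']+np.pi))
E
```

```text
1.1 [0.42977594 0.21073293 0.2273681 ] 0.2466855334696454
(array([160. , -84.6,   7.4]), array([ 0.   , -0.   ,  0.253]))
```

Request:
move_arm --series '[{"grip":0.23,"xyz":[40,-21,2],"angular":[0,0,0.08]},{"grip":0.23,"xyz":[80,-42,4],"angular":[0,0,0.16]},{"grip":0.23,"xyz":[120,-63,6],"angular":[0,0,0.22]},{"grip":0.23,"xyz":[160,-85,7],"angular":[0,0,0.253]},{"grip":0.23,"xyz":[160,-85,7],"angular":[0,0,0.253]},{"grip":0.23,"xyz":[160,-85,7],"angular":[0,0,0.253]}]'

```text
time_s: 1.7
tcp_pos: [0.5305, 0.0613, 0.2197]
ee_rot: [[-0.15, -0.989, -0.002], [-0.989, 0.15, -0.0], [0.001, 0.002, -1.0]]
wrist_force: [-0.7, -0.3, -0.7]
gripper_width: 0.231
gripper_force: 0.0
```

```bash
python3 - <<'E'
from h import *
import json
b=json.load(open('b.json')); s=r.sense(); print(s['time_s'],s['tcp_pos'],np.round(s['ee_rot'],3),s['gripper_width'])
c=r.capture('wrist'); im=c['img'].copy(); K=np.array(c['camera_matrix']); H=np.array(c['hand_eye']); print(H.round(3))
M=np.eye(4);M[:3,:3]=s['ee_rot'];M[:3,3]=s['tcp_pos']; V=np.linalg.inv(M@H)
y=b['yaw'];B=np.array([[np.cos(y),-np.sin(y)],[np.sin(y),np.cos(y)]])
for n,p in b['P'].items():
    w=np.r_[B@p+b['c'],.108 if n=='stub' else .078]; q=V[:3,:3]@w+V[:3,3]
    px=K@q; px=px[:2]/px[2]; print(n,px.round(1)); cv2.circle(im,tuple(int(round(v)) for v in px),4,(0,255,0),1)
cv2.imwrite('pics/w1.png',im[:,:,::-1]); np.savez('w1.npz',img=c['img'],K=K,X=M@H)
E
```

```text
1.7 [0.53054741 0.06125257 0.21973206] [[-0.15  -0.989 -0.002]
 [-0.989  0.15  -0.   ]
 [ 0.001  0.002 -1.   ]] 0.23085715973501553
[[ 0.001 -0.967 -0.253  0.068]
 [ 1.     0.001 -0.     0.   ]
 [ 0.001 -0.253  0.967 -0.138]
 [ 0.     0.     0.     1.   ]]
stub [119.2  43.7]
A [222.3 146.3]
B [288.9  44.9]
C [351.4 155.6]
```

View pics/w1.png

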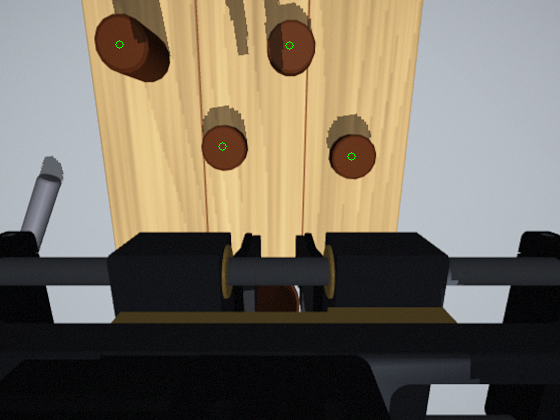

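The wrist view agrees with the top-camera estimates to 1–2 px: stub (119,44), A (222,146), B (289,45), C (351,156). Next I get the shift to the spot behind A.

```bash
cat >> h.py <<'E'
import json
def bshift(x,y,z):
    b=json.load(open('b.json')); a=b['yaw']; s=r.sense()
    B=np.array([[np.cos(a),-np.sin(a)],[np.sin(a),np.cos(a)]])
    print('t',s['time_s'],'now board',(B.T@(np.array(s['tcp_pos'])[:2]-b['c'])).round(4),s['tcp_pos'][2].round(4) if hasattr(s['tcp_pos'][2],'round') else s['tcp_pos'][2])
    print(shift(np.r_[B@[x,y]+b['c'],z],a+np.pi))
E
python3 -c "
from h import *
bshift(.0266,.095,.12);bshift(.0266,.095,.089);bshift(.0266,-.172,.089)"
```

```text
t 1.75 now board [-0.0247  0.0942] 0.22
(array([ -0.7, -51.4,  99.9]), array([ 0.001, -0.   ,  0.004]))
t 1.75 now board [-0.0247  0.0942] 0.22
(array([ -0.7, -51.5, 130.9]), array([ 0.001, -0.   ,  0.004]))
t 1.75 now board [-0.0247  0.0942] 0.22
(array([266.3, -50.3, 131. ]), array([ 0.001, -0.   ,  0.004]))
```

Request:
move_arm --series '[{"grip":0.23,"xyz":[0,-26,35],"angular":[0,0,0.004]},{"grip":0.23,"xyz":[0,-51,70],"angular":[0,0,0.004]},{"grip":0.23,"xyz":[0,-51,105],"angular":[0,0,0.004]},{"grip":0.23,"xyz":[0,-51,122],"angular":[0,0,0.004]},{"grip":0.23,"xyz":[0,-51,130],"angular":[0,0,0.004]},{"grip":0.23,"xyz":[0,-51,130],"angular":[0,0,0.004]},{"grip":0.23,"xyz":[0,-51,130],"angular":[0,0,0.004]}]'

```text
time_s: 2.45
tcp_pos: [0.5816, 0.0558, 0.0919]
ee_rot: [[-0.15, -0.989, 0.002], [-0.989, 0.15, 0.0], [-0.001, -0.002, -1.0]]
wrist_force: [-0.5, -0.6, -0.4]
gripper_width: 0.232
gripper_force: 0.0
```

```bash
python3 -c "
from h import *
bshift(.0266,.095,.089);bshift(.0266,-.172,.089)"
```

```text
t 2.45 now board [0.0271 0.0958] 0.0919
(array([0.8, 0.5, 2.9]), array([-0.002,  0.001,  0.003]))
t 2.45 now board [0.0271 0.0958] 0.0919
(array([267.8,   1.2,   2.6]), array([-0.002,  0.001,  0.003]))
```

Request:
move_arm --series '[{"grip":0.23,"xyz":[8,0,2],"angular":[0,0,0.003]},{"grip":0.23,"xyz":[18,0,2],"angular":[0,0,0.003]},{"grip":0.23,"xyz":[32,0,2],"angular":[0,0,0.003]},{"grip":0.23,"xyz":[48,0,2],"angular":[0,0,0.003]},{"grip":0.23,"xyz":[64,0,2],"angular":[0,0,0.003]},{"grip":0.23,"xyz":[80,0,2],"angular":[0,0,0.003]},{"grip":0.23,"xyz":[96,0,2],"angular":[0,0,0.003]},{"grip":0.23,"xyz":[112,0,2],"angular":[0,0,0.003]},{"grip":0.23,"xyz":[128,0,2],"angular":[0,0,0.003]},{"grip":0.23,"xyz":[140,0,2],"angular":[0,0,0.003]}]'

```text
time_s: 3.45
tcp_pos: [0.5595, -0.0851, 0.0885]
ee_rot: [[-0.155, -0.988, -0.0], [-0.988, 0.155, -0.0], [0.0, 0.0, -1.0]]
wrist_force: [-0.5, 0.8, 0.9]
gripper_width: 0.23
gripper_force: 0.4
```

```bash
python3 - <<'E'
from h import *
bshift(.0266,-.172,.089)
a=r.capture('side')['img'][180:420,180:420]; b=r.capture('top')['img'][100:260,220:460]
cv2.imwrite('pics/m1.png',np.hstack([cv2.resize(a,(400,400)),cv2.resize(b,(400,400))])[:,:,::-1])
E
```

```text
t 3.45 now board [ 0.0267 -0.0469] 0.0885
(array([125.1,  -0.2,  -0.5]), array([ 0.   , -0.   , -0.003]))
```

View pics/m1.png

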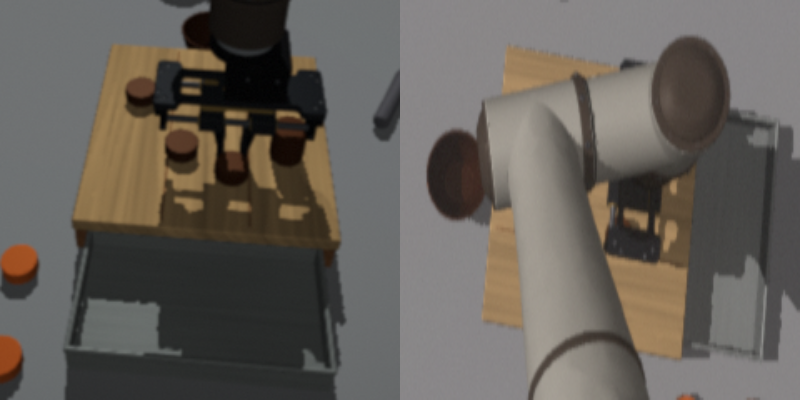

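In the side half of the picture, round A is cradled ahead of the fingertips at (232,168). The stub stands clear at (289,140), and B (181,146) and C (141,91) are untouched. I carry on over the end.

Request:
move_arm --series '[{"grip":0.23,"xyz":[12,0,0],"angular":[0,0,0]},{"grip":0.23,"xyz":[27,0,0],"angular":[0,0,0]},{"grip":0.23,"xyz":[42,0,0],"angular":[0,0,0]},{"grip":0.23,"xyz":[57,0,0],"angular":[0,0,0]},{"grip":0.23,"xyz":[72,0,0],"angular":[0,0,0]},{"grip":0.23,"xyz":[84,0,0],"angular":[0,0,0]},{"grip":0.23,"xyz":[94,0,0],"angular":[0,0,0]},{"grip":0.23,"xyz":[105,0,0],"angular":[0,0,0]},{"grip":0.23,"xyz":[116,0,0],"angular":[0,0,0]},{"grip":0.23,"xyz":[125,0,0],"angular":[0,0,0]}]'

```text
time_s: 4.55
tcp_pos: [0.5404, -0.208, 0.0886]
ee_rot: [[-0.154, -0.988, -0.0], [-0.988, 0.154, -0.0], [0.0, 0.0, -1.0]]
wrist_force: [0.1, -0.4, -0.2]
gripper_width: 0.231
gripper_force: 0.0
```

```bash
python3 - <<'E'
from h import *
bshift(.0266,-.172,.16); bshift(-.0335,.01,.16); bshift(-.0335,.01,.089)
a=r.capture('side')['img'][180:420,180:420]
cv2.imwrite('pics/m2.png',cv2.resize(a,(480,480))[:,:,::-1])
E
```

```text
t 4.55 now board [ 0.0265 -0.1712] 0.0886
(array([  0.8,  -0.1, -71.4]), array([ 0.   , -0.   , -0.002]))
t 4.55 now board [ 0.0265 -0.1712] 0.0886
(array([-181.1,   60.4,  -71.5]), array([ 0.   , -0.   , -0.002]))
t 4.55 now board [ 0.0265 -0.1712] 0.0886
(array([-181.1,   60.4,   -0.5]), array([ 0.   , -0.   , -0.002]))
```

View pics/m2.png

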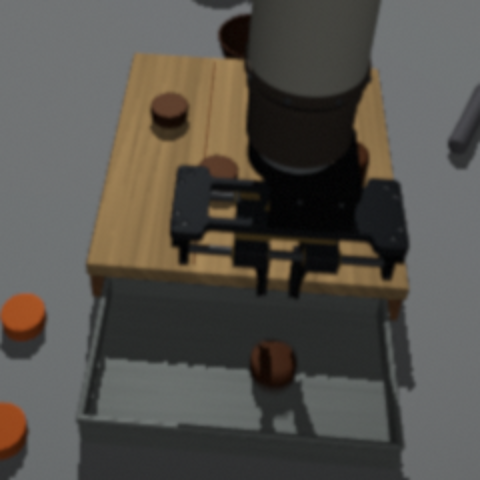

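Round A lies in the tray at (273,363), and B and C are still in their lanes. Next is B: up, back and down behind it.

Request:
move_arm --series '[{"grip":0.23,"xyz":[0,0,-35],"angular":[0,0,0]},{"grip":0.23,"xyz":[0,0,-70],"angular":[0,0,0]},{"grip":0.23,"xyz":[-40,13,-72],"angular":[0,0,0]},{"grip":0.23,"xyz":[-80,26,-72],"angular":[0,0,0]},{"grip":0.23,"xyz":[-120,40,-72],"angular":[0,0,0]},{"grip":0.23,"xyz":[-155,52,-72],"angular":[0,0,0]},{"grip":0.23,"xyz":[-181,60,-72],"angular":[0,0,0]},{"grip":0.23,"xyz":[-181,60,-40],"angular":[0,0,0]},{"grip":0.23,"xyz":[-181,60,-12],"angular":[0,0,0]},{"grip":0.23,"xyz":[-181,60,-1],"angular":[0,0,0]}]'

```text
time_s: 5.6
tcp_pos: [0.5076, -0.0189, 0.0874]
ee_rot: [[-0.154, -0.988, -0.004], [-0.988, 0.154, -0.001], [0.001, 0.004, -1.0]]
wrist_force: [0.5, 0.2, 1.0]
gripper_width: 0.227
gripper_force: 0.0
```

Request:
move_arm --series '[{"grip":0.23,"xyz":[0,0,0],"angular":[0,0,0]},{"grip":0.23,"xyz":[0,0,0],"angular":[0,0,0]}]'

```text
time_s: 5.8
tcp_pos: [0.5101, -0.019, 0.0903]
ee_rot: [[-0.154, -0.988, 0.001], [-0.988, 0.154, -0.0], [-0.0, -0.001, -1.0]]
wrist_force: [-0.3, 0.8, 0.4]
gripper_width: 0.23
gripper_force: 0.0
```

```bash
python3 -c "
from h import *
bshift(-.0335,-.172,.089)"
```

```text
t 5.8 now board [-0.0323  0.0109] 0.0903
(array([182.9,   0.9,   1.3]), array([-0.001,  0.   , -0.002]))
```

Request:
move_arm --series '[{"grip":0.23,"xyz":[8,1,0],"angular":[0,0,0]},{"grip":0.23,"xyz":[16,1,0],"angular":[0,0,0]},{"grip":0.23,"xyz":[26,1,0],"angular":[0,0,0]},{"grip":0.23,"xyz":[38,1,0],"angular":[0,0,0]},{"grip":0.23,"xyz":[52,1,0],"angular":[0,0,0]},{"grip":0.23,"xyz":[66,1,0],"angular":[0,0,0]},{"grip":0.23,"xyz":[80,1,0],"angular":[0,0,0]},{"grip":0.23,"xyz":[94,1,0],"angular":[0,0,0]},{"grip":0.23,"xyz":[108,1,0],"angular":[0,0,0]},{"grip":0.23,"xyz":[120,1,0],"angular":[0,0,0]}]'

```text
time_s: 6.8
tcp_pos: [0.4894, -0.1386, 0.0895]
ee_rot: [[-0.155, -0.988, -0.0], [-0.988, 0.155, -0.0], [0.0, 0.0, -1.0]]
wrist_force: [-0.3, 0.5, -0.7]
gripper_width: 0.231
gripper_force: 0.4
```

Request:
move_arm --series '[{"grip":0.23,"xyz":[12,0,0],"angular":[0,0,0]},{"grip":0.23,"xyz":[23,0,0],"angular":[0,0,0]},{"grip":0.23,"xyz":[34,0,0],"angular":[0,0,0]},{"grip":0.23,"xyz":[45,0,0],"angular":[0,0,0]},{"grip":0.23,"xyz":[55,0,0],"angular":[0,0,0]},{"grip":0.23,"xyz":[63,0,0],"angular":[0,0,0]},{"grip":0.23,"xyz":[63,0,0],"angular":[0,0,0]},{"grip":0.23,"xyz":[63,0,0],"angular":[0,0,0]}]'

```text
time_s: 7.6
tcp_pos: [0.4799, -0.1998, 0.0895]
ee_rot: [[-0.155, -0.988, -0.0], [-0.988, 0.155, 0.0], [-0.0, 0.0, -1.0]]
wrist_force: [0.2, 0.5, 1.0]
gripper_width: 0.226
gripper_force: 0.0
```

```bash
python3 - <<'E'
from h import *
bshift(-.0925,.10,.16); bshift(-.0925,.10,.089)
a=r.capture('side')['img'][180:420,180:420]
cv2.imwrite('pics/m3.png',cv2.resize(a,(480,480))[:,:,::-1])
E
```

```text
t 7.6 now board [-0.0345 -0.1723] 0.0895
(array([-272.2,   58.6,  -70.5]), array([ 0.   ,  0.   , -0.002]))
t 7.6 now board [-0.0345 -0.1723] 0.0895
(array([-272.2,   58.6,    0.5]), array([ 0.   ,  0.   , -0.002]))
```

View pics/m3.png

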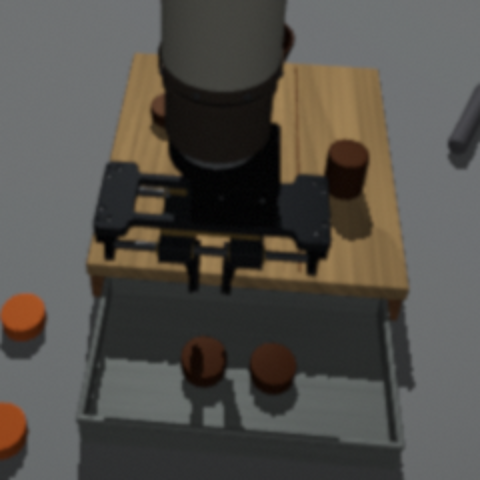

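Two rounds now lie in the tray, at (204,360) and (273,367). The stub stands at (347,170) and C waits at (163,108). Next is C.

Request:
move_arm --series '[{"grip":0.23,"xyz":[0,0,-35],"angular":[0,0,0]},{"grip":0.23,"xyz":[0,0,-70],"angular":[0,0,0]},{"grip":0.23,"xyz":[-40,10,-72],"angular":[0,0,0]},{"grip":0.23,"xyz":[-85,20,-72],"angular":[0,0,0]},{"grip":0.23,"xyz":[-130,30,-72],"angular":[0,0,0]},{"grip":0.23,"xyz":[-175,40,-72],"angular":[0,0,0]},{"grip":0.23,"xyz":[-220,50,-72],"angular":[0,0,0]},{"grip":0.23,"xyz":[-255,59,-72],"angular":[0,0,0]},{"grip":0.23,"xyz":[-272,59,-72],"angular":[0,0,0]},{"grip":0.23,"xyz":[-272,59,-72],"angular":[0,0,0]}]'

```text
time_s: 8.65
tcp_pos: [0.4639, 0.0808, 0.1618]
ee_rot: [[-0.15, -0.989, 0.001], [-0.989, 0.15, 0.001], [-0.001, -0.001, -1.0]]
wrist_force: [0.2, -0.9, 0.9]
gripper_width: 0.234
gripper_force: 0.0
```

Request:
move_arm --series '[{"grip":0.23,"xyz":[0,0,30],"angular":[0,0,0]},{"grip":0.23,"xyz":[0,0,58],"angular":[0,0,0]},{"grip":0.23,"xyz":[0,0,71],"angular":[0,0,0]},{"grip":0.23,"xyz":[0,0,72],"angular":[0,0,0]},{"grip":0.23,"xyz":[0,0,72],"angular":[0,0,0]}]'

```text
time_s: 9.15
tcp_pos: [0.4638, 0.0778, 0.0897]
ee_rot: [[-0.155, -0.988, -0.0], [-0.988, 0.155, -0.0], [0.0, 0.0, -1.0]]
wrist_force: [0.1, 0.6, 0.6]
gripper_width: 0.234
gripper_force: 0.0
```

```bash
python3 -c "
from h import *
bshift(-.0925,-.172,.089)"
```

```text
t 9.15 now board [-0.0927  0.0996] 0.0897
(array([271.6,  -0.8,   0.8]), array([ 0.   , -0.   , -0.002]))
```

Request:
move_arm --series '[{"grip":0.23,"xyz":[8,0,0],"angular":[0,0,0]},{"grip":0.23,"xyz":[16,0,0],"angular":[0,0,0]},{"grip":0.23,"xyz":[28,0,0],"angular":[0,0,0]},{"grip":0.23,"xyz":[44,0,0],"angular":[0,0,0]},{"grip":0.23,"xyz":[60,0,0],"angular":[0,0,0]},{"grip":0.23,"xyz":[76,-1,0],"angular":[0,0,0]},{"grip":0.23,"xyz":[92,-1,0],"angular":[0,0,0]},{"grip":0.23,"xyz":[108,-1,0],"angular":[0,0,0]},{"grip":0.23,"xyz":[124,-1,0],"angular":[0,0,0]},{"grip":0.23,"xyz":[140,-1,0],"angular":[0,0,0]}]'

```text
time_s: 10.15
tcp_pos: [0.4429, -0.0615, 0.0901]
ee_rot: [[-0.155, -0.988, 0.001], [-0.988, 0.155, 0.0], [-0.001, -0.001, -1.0]]
wrist_force: [-0.3, 1.3, 1.3]
gripper_width: 0.23
gripper_force: 0.3
```

Request:
move_arm --series '[{"grip":0.23,"xyz":[15,0,0],"angular":[0,0,0]},{"grip":0.23,"xyz":[30,0,0],"angular":[0,0,0]},{"grip":0.23,"xyz":[45,0,0],"angular":[0,0,0]},{"grip":0.23,"xyz":[60,0,0],"angular":[0,0,0]},{"grip":0.23,"xyz":[75,0,0],"angular":[0,0,0]},{"grip":0.23,"xyz":[88,0,0],"angular":[0,0,0]},{"grip":0.23,"xyz":[99,0,0],"angular":[0,0,0]},{"grip":0.23,"xyz":[110,0,0],"angular":[0,0,0]},{"grip":0.23,"xyz":[121,0,0],"angular":[0,0,0]},{"grip":0.23,"xyz":[131,0,0],"angular":[0,0,0]}]'

```text
time_s: 11.15
tcp_pos: [0.4225, -0.1906, 0.0896]
ee_rot: [[-0.154, -0.988, -0.0], [-0.988, 0.154, -0.0], [0.0, 0.0, -1.0]]
wrist_force: [-0.3, 0.0, 1.2]
gripper_width: 0.225
gripper_force: 0.0
```

Request:
move_arm --series '[{"grip":0.23,"xyz":[0,0,0],"angular":[0,0,0]},{"grip":0.23,"xyz":[0,0,-30],"angular":[0,0,0]},{"grip":0.23,"xyz":[0,0,-60],"angular":[0,0,0]},{"grip":0.23,"xyz":[0,0,-100],"angular":[0,0,0]},{"grip":0.23,"xyz":[0,0,-140],"angular":[0,0,0]},{"grip":0.23,"xyz":[0,0,-140],"angular":[0,0,0]},{"grip":0.23,"xyz":[0,0,-140],"angular":[0,0,0]}]'

```text
time_s: 11.85
tcp_pos: [0.423, -0.1893, 0.2302]
ee_rot: [[-0.154, -0.988, 0.002], [-0.988, 0.154, 0.0], [-0.001, -0.002, -1.0]]
wrist_force: [0.1, 0.3, -0.0]
gripper_width: 0.229
gripper_force: 0.0
```

```bash
python3 - <<'E'
from h import *
print(r.sense()['time_s'])
a=r.capture('side')['img'][100:420,130:450]
cv2.imwrite('pics/m4.png',cv2.resize(a,(580,580))[:,:,::-1])
E
```

```text
11.85
```

View pics/m4.png

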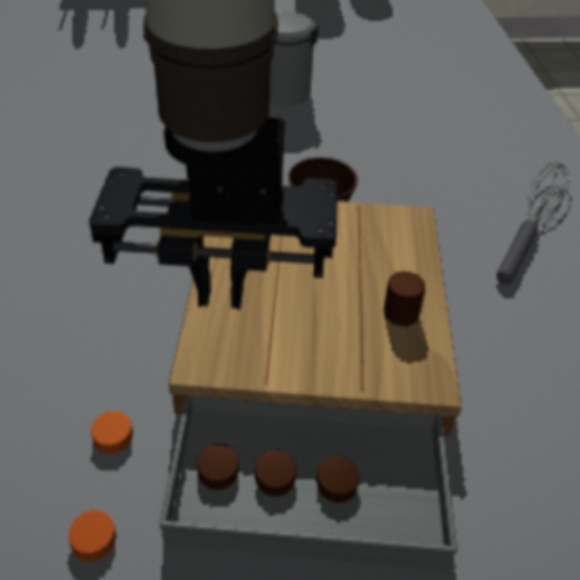

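All three rounds lie flat in the tray at (218,466), (275,472) and (338,478). The stub stands at (404,298), the bowl and canister have not moved, and the arm is clear.

```bash
python3 -c "
from station import r
print(r.finish_job())"
```

```text
the job is handed in; nothing more can be done
None
```

All three rounds were swept into the tray and the job was handed in at about 12 s; the last picture shows the stub, bowl and canister still standing where they were, but no verdict came back.

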